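# Fetch the flow cell from behind the bottles and dock it

### The arm

A 6-joint arm with a two-finger parallel gripper is mounted at the origin on the work surface. World frame = base frame: x ahead of the robot, y to its left, z up, the work surface at z = 0. Lengths are in m, angles in rad, forces in N, time in s.
With the tool pointing down it reaches from about 0.3 to 0.95 m from the base axis. Payload 3.1 kg.
Tool frame: the origin (TCP) lies at the very end of the fingers, on their centre line; the grasp point (between the pads) lies bot.grasp_offset behind it (bot.grasp_offset is the distance from the TCP to the grasp point, in m); z points along the fingers, y is the line along which they close (so a half turn about z gives the same grasp; the last joint's range is limited). The gripper opens to 85 mm and grips with 20 to 120 N. Pads are 22 mm wide; open, the fingers measure 114 mm over their backs; the gripper's body (76 mm by 85 mm) begins 54 mm behind the grasp point. The pads swing forward as they close: fully open they stand 13 mm farther back than shut.
Start: joints at [-1.267, 0.308, 1.634, -0, 1.2, -0.07], TCP at [0.228, -0.582, 0.231] pointing down, gripper open.
Joint ranges: [-3.06, 3.06], [-0.79, 1.96], [0.05, 2.63], [-1.19, 4.34], [0.05, 2.64], [-2.94, 2.94]. Speed limits (rad/s): [2.79, 2.79, 3.14, 3.14, 3.14, 3.14].

### API

Orientations are given as a rotation vector (axis times angle).
In Python, from cell import bot, snapshot gives the robot as it stands. Calls block until the motion is done:
- bot.goto(position, orientation): joint-space move of the TCP to a pose.
- bot.servo_line(position, attitude=None, v=0.15, contact_N=None): straight line of the TCP; attitude=None keeps the orientation; v is the mean speed in m/s. With contact_N (N) it stops when the force on the tool has changed by that much, and returns True; else False.
- bot.move_j(angles): joint-space move.
- bot.gripper_open() and bot.grab(effort=None): open the fingers fully, or close them until they stop; effort is the grip in N (None keeps the last).
- bot.wait(seconds).
- bot.solve_ik(position, orientation): joint angles nearest the present ones, or None.
- bot.observe(): the state.
- snapshot(name): name is "side" or "top"; returns a dict with "color" (384x512x3 uint8, red, green, blue), "mtx" (3x3 intrinsics, pixels), "world_to_cam" (4x4, takes a point from world to camera coordinates). Camera axes: x right, y down, z forward; pixel columns grow to the right and rows downward; lengths in m; the calibration is good to about 2 mm. A picture is of the moment at which its call begins. There is no depth.
A pose or a line that the arm cannot do raises bot.Unreachable and nothing moves.
- bot.hand_in(): hands the job in; it is judged then, once.
The state is a dict: "time": time; "joints": joint angles; "qd": joint speeds; "tau": joint torques, N m; "ee_pos": TCP position; "eef_rot": TCP orientation; "force": force on the tool from outside, world axes, zero at the start; "ft_torque": the same for the moment, N m; "width": finger opening in m; "gripper_force": force on a finger pad.
Only numpy, scipy, OpenCV 4.12 (cv2) and the standard library are available. Lean on these libraries where they do the work, as an engineer would, in place of code of your own. Each camera call takes 0.05 s, during which the arm holds its last target. There are 200 camera calls.

### The job

The flow cell lies behind the three bottles in the grey spill tray: first stand all three bottles in the empty steel tray, then fetch the flow cell and put it in the reader dock, nose with the brass contacts tucked in under the lip and then laid down flat on the pocket floor. After that put each bottle back on the spot where it stood, because the order of the row matters; keep the bottles upright and do not disturb the vial, the petri dish or the crucible.

Things in the scene. Friction and masses are not known exactly. Their poses are not given: they have to be found in the camera images.
- amber_bottle: Round amber glass reagent bottle with a narrow black screw cap and a paper label: body 54 mm diameter, 76 mm high, sloping shoulder, cap 31 mm diameter, 125 mm high overall (cap from 99 to 125 mm). Holds reagent, about 0.26 kg. Origin: centre of its underside, z up.
- wide_jar: Squat round white plastic jar with a broad white screw lid: body 60 mm diameter, lid 58 mm diameter from 76 to 100 mm height, 100 mm high overall, paper label, about 0.24 kg. Origin: centre of its underside, z up.
- square_bottle: White plastic bottle of square section, 48 x 48 mm, sides parallel to its x and y, 80 mm high to the shoulder, with a narrow white round cap 32 mm diameter from 91 to 115 mm; 115 mm high overall, about 0.22 kg. Origin: centre of its underside, z up.
- flow_cell: Flat black plate 90 (x) x 40 (y) x 6 mm behind the bottles, 0.09 kg, with brass contacts at its nose end (+x) and a white port block 26 (x) x 24 (y) mm from 6 to 36 mm height (two 4 mm metal ports on top). Grip the block across its 24 mm (y). Origin: underside, below the block's middle; plate reaches +53 (nose) to -37 mm (tail) in x.
- dock: Fixed white box 150 x 110 x 30 mm, pocket on top in an aluminium frame; origin: centre of underside, z up. Pocket x -49 to 49, y -24 to 24, floor at z 30. Lip at +x end covers x 36 to 49, 14 mm above floor, 8 thick. Rear stop and side walls 10 high; sides cut away x -34 to 15. Cell goes in nose first, tail raised about 15 deg, x along dock x; seated origin at x -8, z 30 (4 mm play).
- storage_tray: Grey plastic spill tray, fixed, 200 (x) x 320 (y) mm, rim 18 mm high, inner floor 4 mm above the bench. Origin: centre of its underside. At the start the bottles stand in a row along its y, 58 mm on the -x side of its centre and 70 mm apart; the flow cell lies close behind them (+x), nose towards +y.
- side_tray: Empty stainless steel tray, fixed, 280 (x) x 120 (y) mm, rim 18 mm high, walls 3 mm; inner floor 3 mm above the bench. Origin: centre of its underside. The side area, to the left or the right of the grey tray; the dock is on the other side.
- vial: Small amber vial with a white cap, 28 mm diameter, 52 mm high, in the grey tray beside the flow cell: not part of the job. Origin: centre of its underside.
- small_dish: Covered petri dish, 60 mm diameter, 15 mm high, in the grey tray beside the flow cell: not part of the job. Origin: centre of its underside.
- crucible: Small white porcelain crucible with its lid on, 44 mm diameter, 38 mm high, on the bench between the robot and the grey tray: not part of the job. Origin: centre of its underside.
Mind the look-alikes: they are no part of the job. Leave any blue or red look-alike of the flow_cell alone.

How it is judged:
By the outcome, as a careful person would: the job done as asked, in the order asked, and still so for the second after the job is handed in, with the robot touching nothing.
It also fails if it takes over 144 s, if anything falls off the work surface, if the arm or the gripper's body presses on something with over 40 N, if the wrist force passes 120 N, or if a joint passes its speed limit or range.

## Working session

There is one attempt and no reset: what is moved stays moved. The work goes in short steps, each a Python script; the robot and the scene stay as the last script left them, time stands still between calls to the robot, and variables do not carry over. Pictures are saved under pics/ and viewed, at most 14 in all, crops included, and the job is handed in when it is done.

```bash
ls; mkdir -p pics; python3 - <<'E'
from cell import bot, snapshot
import cv2,numpy as np
for n in ("top","side"):
    s=snapshot(n); cv2.imwrite(f"pics/{n}0.png",cv2.resize(s["color"][:,:,::-1],(800,600),interpolation=cv2.INTER_CUBIC))
    np.savez(f"{n}0.npz",**s); print(n,s["mtx"].round(1).tolist(),np.linalg.inv(s["world_to_cam"]).round(3).tolist())
print(bot.grasp_offset,bot.observe())
E
```

```text
pics
top [[493.7, 0.0, 259.7], [0.0, 493.7, 181.4], [0.0, 0.0, 1.0]] [[-0.011, -0.99, 0.138, 0.353], [-1.0, 0.011, -0.001, -0.076], [-0.0, -0.138, -0.99, 1.422], [0.0, 0.0, 0.0, 1.0]]
side [[352.9, 0.0, 269.2], [0.0, 352.9, 188.5], [0.0, 0.0, 1.0]] [[-0.72, -0.465, 0.515, 0.028], [-0.694, 0.487, -0.53, 0.46], [-0.005, -0.739, -0.674, 0.725], [0.0, 0.0, 0.0, 1.0]]
0.0187 {'time': 0.1, 'joints': array([-1.26669787e+00,  3.08954916e-01,  1.63502609e+00,  1.71653072e-05,
        1.19972120e+00, -6.97055430e-02]), 'qd': array([ 0.00045332, -0.00238644, -0.00229584, -0.00033747, -0.00084001,
       -0.00179799]), 'tau': array([-1.77276575e-03, -4.16409516e+01, -2.77644271e+01, -1.00557054e-04,
        4.00932578e-03, -2.56676549e-05]), 'ee_pos': array([ 0.22797975, -0.58114595,  0.23015469]), 'eef_rot': array([-3.08482195e+00, -5.83358095e-01,  3.62275696e-04]), 'force': array([-0.2501037 , -0.04336892, -0.21488034]), 'ft_torque': array([0.02624851, 0.0221728 , 0.01947783]), 'gripper_force': 0.0, 'width': 0.08526661905326789}
```

View pics/top0.png

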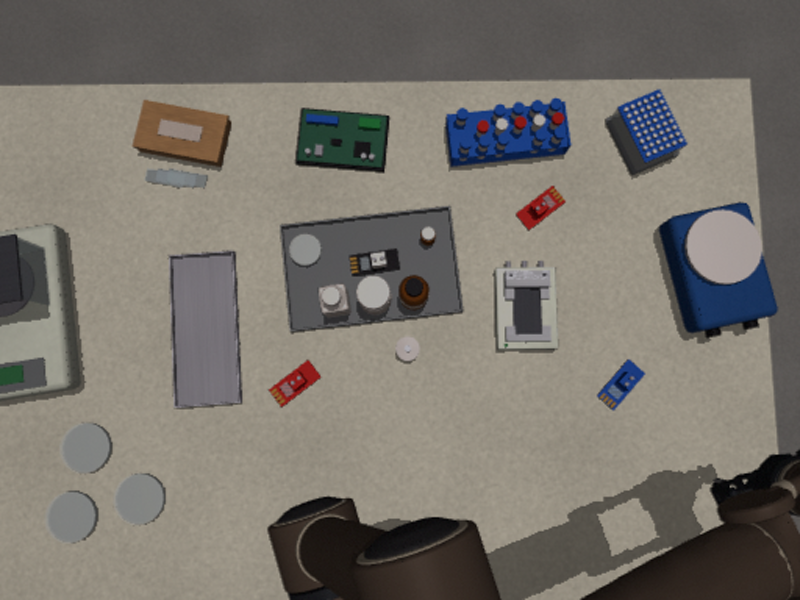

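View pics/side0.png

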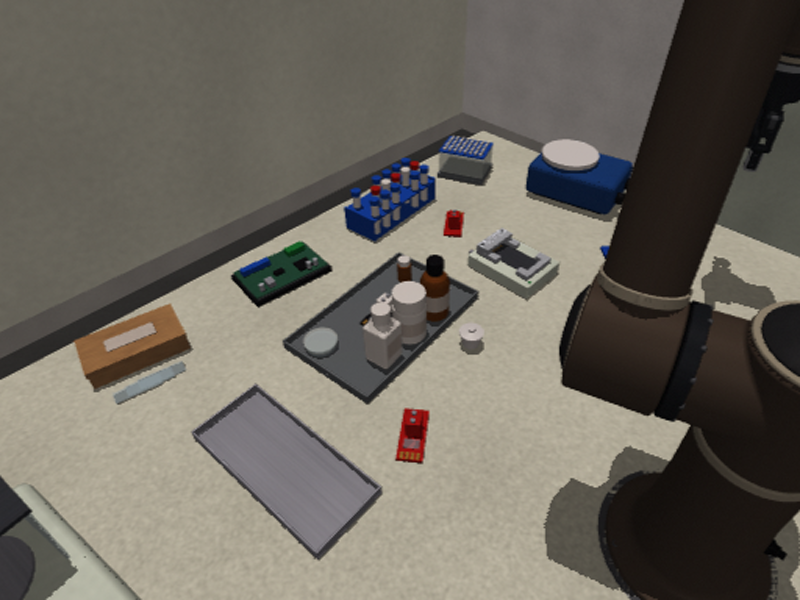

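The top view shows (800x600 px) the side tray at (206,330) and the grey tray at (372,268). In the row are the square bottle (333,298), jar (373,293) and amber bottle (413,290). The flow cell is at (375,262), nose to the left (+y), the vial at (428,235), the dish at (305,249), the crucible at (407,348) and the dock at (527,308). I'll zoom in on the centre for accurate features.

```bash
python3 - <<'E'
import cv2,numpy as np
c=np.load("top0.npz")["color"][:,:,::-1]
a=cv2.resize(c[125:240,170:305],(800,600*115*800//(135*600)) if 0 else (704,600),interpolation=cv2.INTER_CUBIC)
b=cv2.resize(c[155:235,305:370],(488,600),interpolation=cv2.INTER_CUBIC)
cv2.imwrite("pics/z1.png",a);cv2.imwrite("pics/z2.png",b)
E
```

```text
(no output)
```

View pics/z1.png

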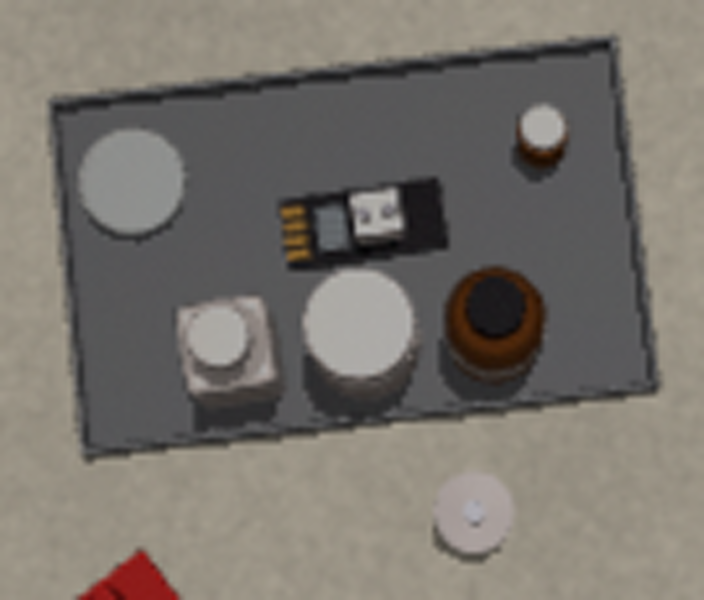

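View pics/z2.png

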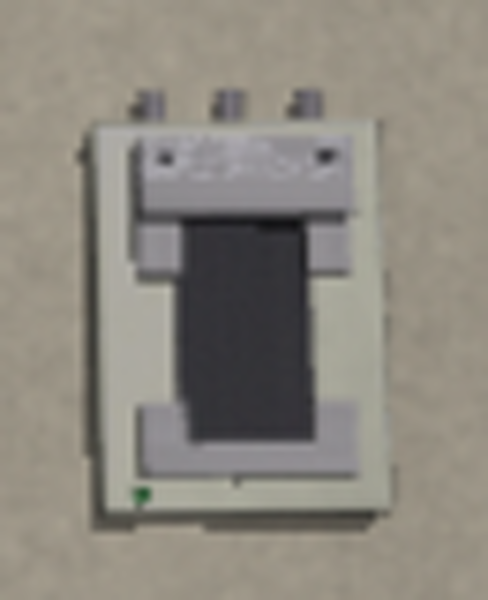

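z1 shows these features:
- Tray corners: (52,100), (612,40), (656,388), (88,457).
- Caps: square (219,336), jar (359,324), amber (496,307).
- Block top: centre about (376,212).
- Cell plate: corners (280,200), (438,180), (446,247), (291,270).

z2 shows the lip at the far (+x) end of the dock, with the dock's top corners at (95,124), (380,121), (390,511), (106,514).

```bash
cat > geo.py <<'E'
import numpy as np
def ray(s,p,z):
    T=np.linalg.inv(s["world_to_cam"]); d=T[:3,:3]@np.linalg.solve(s["mtx"],[p[0],p[1],1.]); o=T[:3,3]
    return (o+d*(z-o[2])/d[2])[:2]
def proj(s,P):
    c=s["world_to_cam"]@np.r_[P,1]; u=s["mtx"]@c[:3]; return u[:2]/u[2]
E
python3 - <<'E'
from geo import *
import numpy as np, cv2
s=np.load("top0.npz"); q=np.load("side0.npz")
Z1=lambda u,v:(170+(u+.5)/5.216-.5,125+(v+.5)/5.216-.5)
Z2=lambda u,v:(305+(u+.5)/7.5-.5,155+(v+.5)/7.5-.5)
D=lambda u,v:((u+.5)/1.5625-.5,(v+.5)/1.5625-.5)
def rect(n,P,z):
    W=np.array([ray(s,p,z) for p in P]); (c,sz,a)=cv2.minAreaRect((W*1000).astype(np.float32))
    print(n,W.mean(0).round(4),"sides",np.linalg.norm(np.roll(W,-1,0)-W,axis=1).round(3),"edge angs",np.degrees([np.arctan2(*(b-a_)[::-1]) for a_,b in zip(W,np.roll(W,-1,0))]).round(1))
rect("storage",[Z1(52,100),Z1(612,40),Z1(656,388),Z1(88,457)],.018)
rect("side",[D(171,257),D(235,252),D(241,403),D(177,407)],.018)
rect("dock",[Z2(95,124),Z2(380,121),Z2(390,511),Z2(106,514)],.030)
rect("pocket",[Z2(186,216),Z2(309,216),Z2(316,440),Z2(189,440)],.030)
rect("lip",[Z2(140,137),Z2(352,137),Z2(352,212),Z2(140,214)],.052)
rect("cell",[Z1(280,200),Z1(438,180),Z1(446,247),Z1(291,270)],.010)
for n,p,z in [("square",(219,336),.119),("jar",(359,324),.104),("amber",(496,307),.129),("block",(376,212),.040),("vial",(543,127),.056),("dish",(132,182),.019),("cruc",(474,509),.038)]:
    w=ray(s,Z1(*p),z); print(n,w.round(4),"side px",(proj(q,np.r_[w,z])*1.5625).round(1))
E
```

```text
storage [ 0.5779 -0.0135] sides [0.314 0.197 0.313 0.2  ] edge angs [ -84.4 -174.    96.3    6.3]
side [0.4694 0.2876] sides [0.118 0.277 0.115 0.275] edge angs [ -86.1 -176.6   92.9    4. ]
dock [ 0.5004 -0.2966] sides [0.109 0.148 0.107 0.148] edge angs [-9.000e+01  1.793e+02  9.000e+01  1.000e-01]
pocket [ 0.496  -0.2993] sides [0.047 0.085 0.048 0.085] edge angs [-90.6 179.8  89.4  -1. ]
lip [ 0.5511 -0.2961] sides [0.079 0.028 0.079 0.029] edge angs [-90.6 177.9  89.9  -1.6]
cell [ 0.5905 -0.0196] sides [0.089 0.038 0.087 0.04 ] edge angs [ -83.3 -173.8   97.9    8.7]
square [0.5152 0.0502] side px [381.  307.9]
jar [ 0.5225 -0.0206] side px [409.4 291.2]
amber [ 0.5272 -0.0912] side px [436.  259.3]
block [ 0.5921 -0.0275] side px [385.7 297.8]
vial [ 0.635  -0.1186] side px [404.3 258.3]
dish [0.6141 0.1083] side px [321.1 338.8]
cruc [ 0.4302 -0.0791] side px [471.6 327.8]
```

```bash
cat > lib.py <<'E'
from cell import bot, snapshot
import numpy as np, cv2
from scipy.spatial.transform import Rotation as R
def down(yaw, pitch=0.):
    """tool pointing down with closing axis at world angle yaw (deg); pitch tilts about the world closing axis"""
    a=np.radians(yaw); y=np.array([np.cos(a),np.sin(a),0]); z=np.array([0,0,-1.])
    M=np.column_stack([np.cross(y,z),y,z])
    return R.from_rotvec(np.radians(pitch)*y)*R.from_matrix(M)
def att(p,yaw):
    """of the two equal grasps the one with the last joint nearest zero"""
    c=[]
    for k in (0,180):
        r=down(yaw+k).as_rotvec(); q=bot.solve_ik(list(p),list(r))
        if q is not None: c.append((abs(q[5]),k,r))
    return min(c,key=lambda t:t[0])[2]
def log(m):
    o=bot.observe(); print(m,"t=%.1f w=%.4f F=%s p=%s"%(o["time"],o["width"],np.round(o["force"],1),np.round(o["ee_pos"],4)))
def pick(xy,yaw,z,above,lift,effort=60):
    p=[*xy,above]; r=att(p,yaw); bot.goto(p,list(r)); bot.servo_line([*xy,z],v=.2)
    bot.grab(effort); log("grabbed"); bot.servo_line([*xy,z+lift],v=.2)
def place(xy,yaw,z,lift,above):
    """z: TCP height at which the underside should meet the floor"""
    p=[*xy,z+lift]; r=att(p,yaw); bot.servo_line(p,list(r),v=.2); log("over")
    bot.servo_line([*xy,z+.012],v=.2); hit=bot.servo_line([*xy,z-.004],v=.03,contact_N=4); log(f"down {hit}")
    bot.gripper_open(); bot.servo_line([*xy,above],v=.25)
G=bot.grasp_offset
# name: home xy, TCP height above underside
ITEM={"square":((.5145,.0502),.112-.004-G+.003),"jar":((.5215,-.0203),.091-G),"amber":((.5273,-.0905),.113-G)}
HOMEYAW=7.; STRAYYAW=94.5
a=np.radians(4.5); SLOT={n:(.469+d*np.cos(a),.2876+d*np.sin(a)) for n,d in (("square",.085),("jar",-.005),("amber",-.09))}
E
python3 - <<'E'
from lib import *
xy,h=ITEM["square"]
pick(xy,HOMEYAW,h+.004,.2,.07)
print(bot.observe()["joints"].round(2))
place(SLOT["square"],STRAYYAW,h+.003,.07,.19); log("end")
s=snapshot("top");cv2.imwrite("pics/a.png",cv2.resize(s["color"][100:290,80:330,::-1],(780,593)))
E
```

```text
grabbed t=3.8 w=0.0304 F=[0.3 0.3 4.7] p=[0.5158 0.0503 0.0975]
[ 0.01  0.18  1.94 -0.    1.02 -0.11]
over t=6.0 w=0.0299 F=[ 0.7  0.4 -1.9] p=[0.5534 0.2937 0.1647]
down True t=6.8 w=0.0303 F=[0.4 0.4 3.3] p=[0.5549 0.2949 0.0965]
end t=8.0 w=0.0852 F=[-0.3 -0.3  0.2] p=[0.5542 0.2944 0.1912]
```

View pics/a.png

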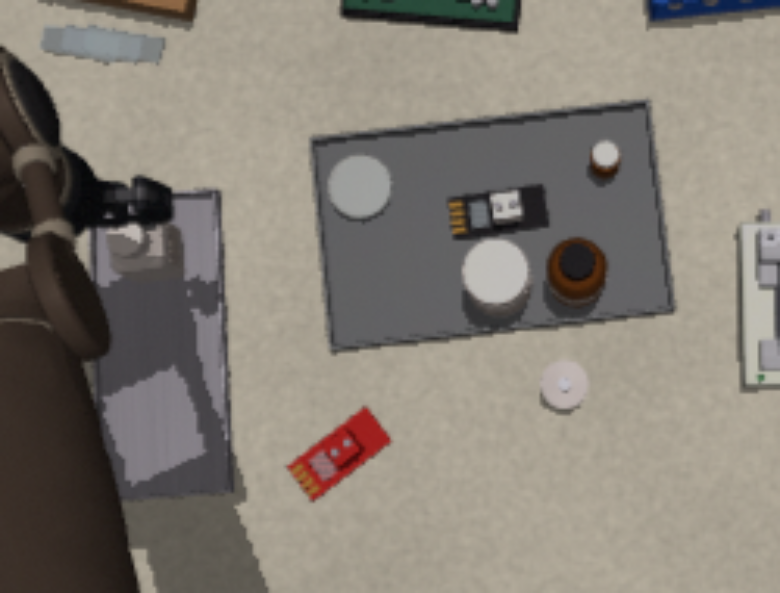

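The square bottle stands in the steel tray at about (130,245), partly hidden by the arm; the rest is undisturbed. Jar and amber bottle next.

```bash
python3 - <<'E'
from lib import *
for n in ("jar","amber"):
    xy,h=ITEM[n]
    pick(xy,HOMEYAW,h+.004,.2,.07); place(SLOT[n],STRAYYAW,h+.003,.07,.2); log(n)
bot.goto([.40,-.1,.35],list(att([.40,-.1,.35],7)))
s=snapshot("side");t=snapshot("top")
np.savez("top1.npz",**t)
cv2.imwrite("pics/b.png",cv2.resize(np.hstack([s["color"][150:384,80:370,::-1],t["color"][100:334,80:360,::-1]]),(800,328)))
log("end")
E
```

```text
grabbed t=10.4 w=0.0567 F=[-0.6 -0.2  6.2] p=[ 0.5236 -0.0205  0.0785]
over t=12.6 w=0.0563 F=[ 0.4 -1.2 -1.6] p=[0.4639 0.2865 0.1449]
down True t=13.4 w=0.0565 F=[-0.1 -0.3  3.9] p=[0.4653 0.2879 0.0774]
jar t=14.5 w=0.0853 F=[ 0.2 -0.4 -0.5] p=[0.4633 0.2868 0.1991]
grabbed t=17.1 w=0.0296 F=[-0.  -0.3  4.7] p=[ 0.5284 -0.0908  0.0994]
over t=19.8 w=0.0292 F=[-0.6 -0.6 -2. ] p=[0.3795 0.28   0.1672]
down True t=20.7 w=0.0293 F=[0.1 0.4 4.5] p=[0.3804 0.2813 0.0983]
amber t=21.8 w=0.0854 F=[-0.3  0.7  0.6] p=[0.3792 0.2805 0.2001]
end t=23.4 w=0.0852 F=[ 0.1 -0.7 -0.7] p=[ 0.4    -0.0991  0.3492]
```

View pics/b.png

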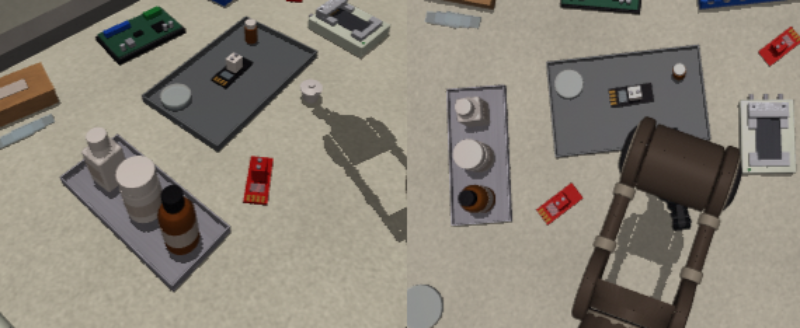

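All three bottles stand upright in the steel tray: square at (467,108), jar (470,155) and amber (476,198) in the right half. Nothing else has moved. Next, fetch the flow cell and hold it tilted before the lip.

```bash
cat >> lib.py <<'E'
DOCK=np.array([.5004,-.2966,.030]); DYAW=-.4; CELLYAW=97.; CELL=(.5918,-.0275)
def dockpose(nose,zn,tilt,h,k,lat=0.):
    """TCP pose that puts the cell's lower nose edge at dock x=nose, zn above the pocket floor"""
    Y=R.from_euler("z",DYAW,degrees=True); T=R.from_euler("y",tilt,degrees=True)
    p=DOCK+Y.apply(np.array([nose,lat,zn])+T.apply([-.053,0,h]))
    return list(p), list((Y*T*R.from_euler("z",-CELLYAW,degrees=True)*down(CELLYAW-90+k)).as_rotvec())
E
python3 - <<'E'
from lib import *
best=None
for k in (0,180):
    q1=bot.solve_ik([*CELL,.1],list(down(7+k).as_rotvec())); p,r=dockpose(.028,.05,15,.009,k); q2=bot.solve_ik(p,r)
    print(k,None if q1 is None else q1[5],None if q2 is None else q2[5])
    if q1 is not None and q2 is not None:
        m=max(abs(q1[5]),abs(q2[5])); best=min(best or (9,0),(m,k))
k=best[1]; r=list(down(7+k).as_rotvec())
bot.goto([*CELL,.15],r); bot.servo_line([*CELL,.012],v=.1,contact_N=8); bot.wait(.2); log("at")
h=bot.observe()["ee_pos"][2]-.004
bot.grab(70); log("grab"); bot.servo_line([*CELL,.12],v=.15)
p,ro=dockpose(.026,.06,15,h,k); bot.servo_line(p,ro,v=.12)
p,ro=dockpose(.026,.008,15,h,k); bot.servo_line(p,ro,v=.05); bot.wait(.2); log("pre")
print(k,h,"target",np.round(p,4))
open("kh.txt","w").write(f"{k} {h}")
s=snapshot("side");t=snapshot("top"); np.savez("top2.npz",**t); np.savez("side2.npz",**s)
cv2.imwrite("pics/c.png",np.hstack([cv2.resize(s["color"][130:210,280:370,::-1],(400,356),interpolation=cv2.INTER_CUBIC),cv2.resize(t["color"][155:235,300:390,::-1],(400,356),interpolation=cv2.INTER_CUBIC)]))
E
```

```text
0 -0.2420995134397046 1.0929535191630295
180 2.8994931401500885 -2.048639134426764
at t=26.3 w=0.0854 F=[-0.9 -0.6 -0.3] p=[ 0.5922 -0.0276  0.0126]
grab t=26.9 w=0.0228 F=[ 0.9 -0.   0.4] p=[ 0.5922 -0.0275  0.0122]
pre t=31.7 w=0.0229 F=[-0.7  0.3 -0.2] p=[ 0.4777 -0.2966  0.0604]
0 0.008605173662223065 target [ 0.4774 -0.2964  0.06  ]
```

View pics/c.png

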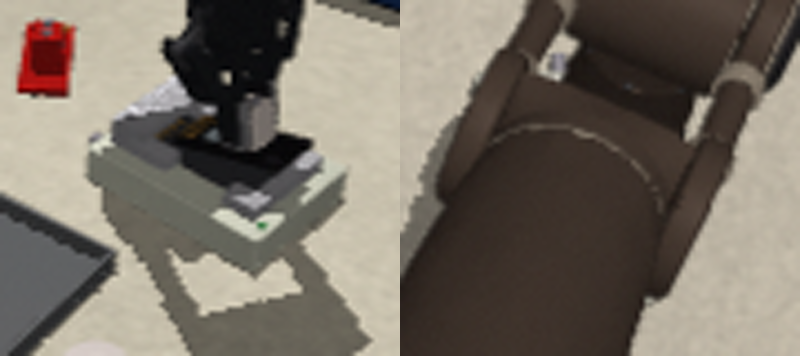

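The side crop shows the cell gripped, with its brass nose at (185,130) just before the lip and its tail raised at (300,145), inside the pocket walls. I'll insert it with force-guarded moves.

```bash
python3 - <<'E'
from lib import *
k,h=open("kh.txt").read().split(); k=int(k);h=float(h)
def go(n,z,t,v=.02,c=None):
    p,ro=dockpose(n,z,t,h,k); hit=bot.servo_line(p,ro,v=v,contact_N=c); bot.wait(.15)
    e=bot.observe()["ee_pos"]-np.array(p); log(f"{n,z,t} {hit} err {np.round(e*1000,1)}"); return hit,e
hit,e=go(.026,-.004,15,c=3)
zf=-.004+e[2]                     # nose height at touch
hit,e=go(.026,zf+.002,15)
hit,e=go(.052,zf+.002,15,c=4)
s=snapshot("side"); np.savez("side3.npz",**s)
cv2.imwrite("pics/d.png",cv2.resize(s["color"][130:210,280:370,::-1],(600,533),interpolation=cv2.INTER_CUBIC))
E
```

```text
(0.026, -0.004, 15) True err [-0.1 -0.1  3.1] t=32.4 w=0.0232 F=[0.7 0.4 5.7] p=[ 0.4773 -0.2965  0.0511]
(0.026, np.float64(0.0010844488750327789), 15) False err [-0.5  0.3 -0.5] t=32.9 w=0.0229 F=[ 0.   0.2 -1.8] p=[ 0.477  -0.2962  0.0526]
(0.052, np.float64(0.0010844488750327789), 15) True err [-2.7  0.8 -1.4] t=34.4 w=0.0227 F=[ 0.5  0.3 -0.1] p=[ 0.5007 -0.2958  0.0517]
```

View pics/d.png

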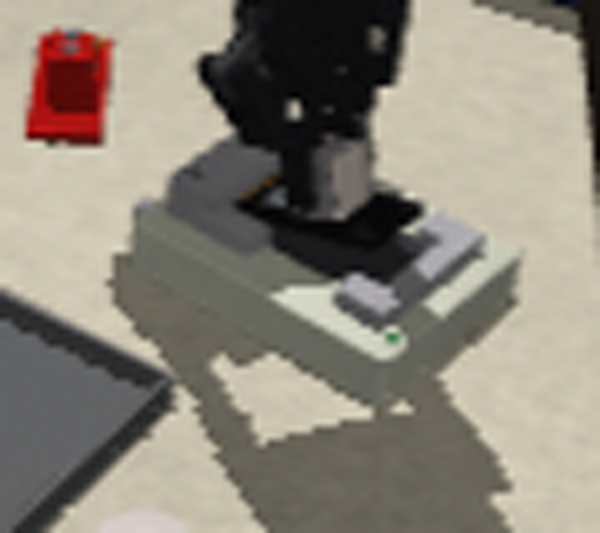

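The nose is under the lip at (265,185), the tail is still raised, and the end wall was felt at x≈49 mm. I'll back off about 4 mm and lay the cell flat.

```bash
python3 - <<'E'
from lib import *
k,h=open("kh.txt").read().split(); k=int(k);h=float(h)
def go(n,z,t,v=.02,c=None):
    p,ro=dockpose(n,z,t,h,k); hit=bot.servo_line(p,ro,v=v,contact_N=c); bot.wait(.15)
    e=bot.observe()["ee_pos"]-np.array(p); log(f"{n,z,t} {hit} err {np.round(e*1000,1)}"); return hit,e
go(.0455,.001,15)
for t in (10,5,0): go(.0455,.0012,t,c=10)
go(.0455,-.004,0,v=.01,c=4)
bot.gripper_open(); bot.wait(.2); o=bot.observe()
p=o["ee_pos"].copy(); p[2]+=.12; bot.servo_line(list(p),v=.1); log("up")
bot.goto([.40,.05,.35],list(att([.40,.05,.35],7)))
s=snapshot("side");t=snapshot("top"); np.savez("top4.npz",**t); np.savez("side4.npz",**s)
cv2.imwrite("pics/e.png",np.hstack([cv2.resize(s["color"][130:210,280:370,::-1],(400,356),interpolation=cv2.INTER_CUBIC),cv2.resize(t["color"][155:235,300:390,::-1],(400,356),interpolation=cv2.INTER_CUBIC)]))
E
```

```text
(0.0455, 0.001, 15) False err [-0.1  0.  -0.1] t=34.9 w=0.0229 F=[ 0.   0.8 -0.4] p=[ 0.4969 -0.2966  0.053 ]
(0.0455, 0.0012, 10) False err [ 0.7 -0.2  0.2] t=35.5 w=0.0228 F=[-0.5 -0.  -0.2] p=[ 0.4959 -0.2968  0.0491]
(0.0455, 0.0012, 5) False err [ 0.8 -0.3  0.3] t=36.0 w=0.0225 F=[-0.1  0.4 -0.8] p=[ 0.4947 -0.2968  0.0447]
(0.0455, 0.0012, 0) False err [ 0.7 -0.3  0.3] t=36.5 w=0.0232 F=[-0.4 -0.3 -0. ] p=[ 0.4936 -0.2968  0.0401]
(0.0455, -0.004, 0) True err [ 0.6 -0.2  3.6] t=37.0 w=0.0229 F=[ 0.2 -0.5  5.5] p=[ 0.4935 -0.2968  0.0382]
up t=39.2 w=0.0853 F=[ 1.1  0.2 -0.6] p=[ 0.4918 -0.2957  0.1563]
```

View pics/e.png

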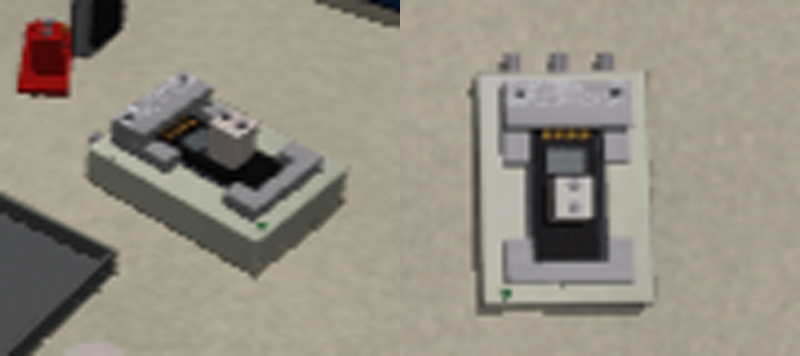

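The cell lies flat in the pocket with its brass contacts at (567,133) under the lip and the block at (573,195) in the top crop. I'll check its x position by casting a ray, then return the bottles amber first, only if that check agrees.

```bash
python3 - <<'E'
from lib import *
from geo import ray
t=np.load("top4.npz"); b=ray(t,(300+173.5/4.444-.5,155+195.5/4.45-.5),.066)
print("block in dock",(b-DOCK[:2]).round(4))
assert abs(b[0]-DOCK[0]+.008)<.005
for n in ("amber","jar","square"):
    xy,h=ITEM[n]
    pick(SLOT[n],STRAYYAW,h+.003,.2,.07); place(xy,HOMEYAW,h+.004,.07,.2); log(n)
bot.goto([.33,-.3,.35],list(att([.33,-.3,.35],7)))
s=snapshot("side");t=snapshot("top"); np.savez("top5.npz",**t)
cv2.imwrite("pics/f.png",np.vstack([np.hstack([cv2.resize(s["color"][140:260,170:330,::-1],(400,300)),cv2.resize(t["color"][125:240,170:323,::-1],(400,300))]),
 np.hstack([cv2.resize(np.load("side0.npz")["color"][140:260,170:330,::-1],(400,300)),cv2.resize(np.load("top0.npz")["color"][125:240,170:323,::-1],(400,300))])]))
log("end")
E
```

```text
block in dock [-0.0086  0.0014]
grabbed t=43.1 w=0.0293 F=[0.2 0.1 5. ] p=[0.38   0.2813 0.0983]
over t=45.7 w=0.0298 F=[ 0.4  0.2 -3.2] p=[ 0.527  -0.0898  0.1682]
down True t=46.6 w=0.0298 F=[-0.1  0.4  4.1] p=[ 0.5286 -0.0908  0.0993]
amber t=47.8 w=0.0853 F=[-0.2  0.2  0.7] p=[ 0.5274 -0.0905  0.2005]
grabbed t=50.3 w=0.0564 F=[-0.7 -0.   5.6] p=[0.4656 0.2883 0.0775]
over t=52.5 w=0.0563 F=[ 0.4  0.1 -3.3] p=[ 0.5211 -0.0197  0.146 ]
down True t=53.4 w=0.0562 F=[-0.6 -0.1  4.6] p=[ 0.523  -0.0204  0.0785]
jar t=54.5 w=0.0855 F=[ 0.  -0.6 -1.5] p=[ 0.5207 -0.0202  0.1991]
grabbed t=56.9 w=0.0299 F=[-0.2  0.9  5. ] p=[0.5546 0.295  0.0966]
over t=59.1 w=0.0299 F=[-0.3  0.5 -2.3] p=[0.5144 0.0507 0.166 ]
down True t=60.0 w=0.0300 F=[0.1 0.4 3.9] p=[0.5159 0.0503 0.0976]
square t=61.1 w=0.0856 F=[ 0.5  0.6 -0.4] p=[0.5145 0.0502 0.2003]
end t=62.8 w=0.0858 F=[ 0.5 -0.2  0. ] p=[ 0.3305 -0.2992  0.3493]
```

View pics/f.png

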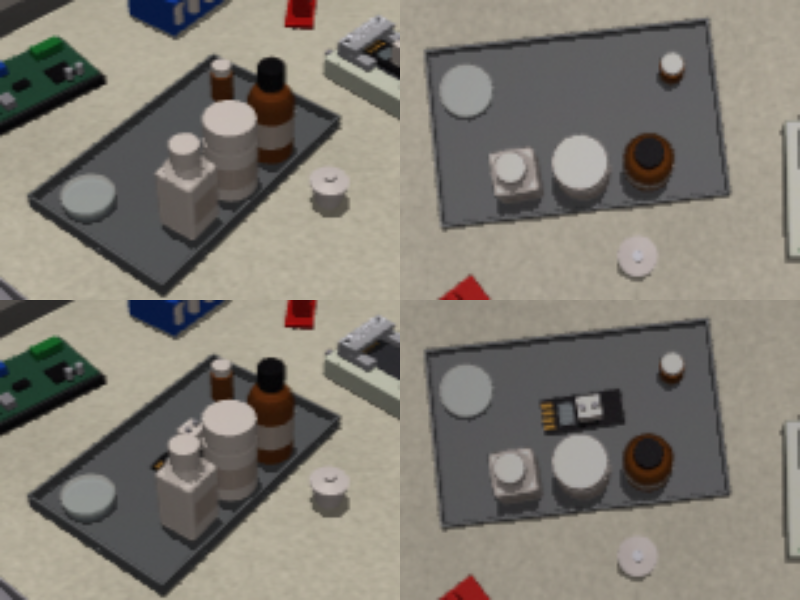

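The top row (now) matches the bottom row (start). The bottles stand upright on their spots at (513,172), (580,165) and (649,158), and the vial, dish and crucible are unchanged.

```bash
python3 -c "
from cell import bot
print(bot.hand_in())"
```

```text
the job is handed in; nothing more can be done
None
```

I handed the job in at about 63 s: the flow cell lies flat in the dock with its nose under the lip, all three bottles are back upright on their original spots, and the vial, petri dish and crucible look unmoved in the final pictures.

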